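# Refill the nut bowl on the carousel and turn it to the front

### The job

Pick up the small wooden scoop tray by its handle, tip all five walnuts into the open white bowl on the carousel, and set the empty tray back down flat on the counter. Then turn the carousel until that bowl faces straight to the front, towards the robot's side of the counter, and keep hold: finish with the carousel's centre knob still gripped between the fingers and the carousel held still there. Leave the other things on the counter standing where they are.

Things in the scene. Friction and masses are not known exactly. Their poses are not given: they have to be found in the camera images.
- tray_handle (a point): Centre of the straight stub handle of the small loose scoop tray of light wood (about 0.22 kg empty). The handle is 100 mm long, 20 mm wide, 16 mm high, flat-sided; its centre is 34 mm above the tray's underside. Axes: x along the handle towards the pan and pouring lip, y left, z up. The pan (150 by 92 mm, 5 mm floor) runs from 55 to 205 mm ahead (+x) of this point.
- tray_lip (a point): Middle of the tray's open pouring end, level with the pan's inner floor: 205 mm ahead of and 29 mm below the handle's centre, 5 mm above the underside. Axes as tray_handle. Side walls 30 mm and back wall 34 mm high, 5 mm thick; at this end only a 2.5 mm lip, so walnuts stay in while level and tumble out once it is tipped nose-down some 25 to 45 degrees.
- walnut1_center (a point): Centre of walnut 1 of 5: a whole walnut in its shell, 37 mm long and 30 mm thick, 14 g, lying loose in the tray.
- walnut2_center (a point): Centre of walnut 2 of 5: a whole walnut in its shell, 37 mm long and 30 mm thick, 14 g, lying loose in the tray.
- walnut3_center (a point): Centre of walnut 3 of 5: a whole walnut in its shell, 37 mm long and 30 mm thick, 14 g, lying loose in the tray.
- walnut4_center (a point): Centre of walnut 4 of 5: a whole walnut in its shell, 37 mm long and 30 mm thick, 14 g, lying loose in the tray.
- walnut5_center (a point): Centre of walnut 5 of 5: a whole walnut in its shell, 37 mm long and 30 mm thick, 14 g, lying loose in the tray.
- carousel_base: Fixed foot of the revolving carousel; origin on the turning axis at counter height, x away from the robot, y left: the front is its -x side. On it a wooden turntable 320 mm across (face 28 mm, rim top 38 mm above the counter) with four lidded amber jars (about 70 mm wide, tops up to 112 mm above the counter, 116 mm from the axis), one open bowl, all fitted in it, and a centre post with a knob.
- bowl (a point): Centre of the inner floor of the open white bowl on the turntable: the only vessel without a lid. Inside it is about 134 mm wide at the rim, outside 142 mm; the rim is 58 mm above this point (92 mm above the counter). This point is 86 mm from the carousel's axis and turns with it.
- knob (a point): Centre of the carousel's dark wooden knob: a round upright cylinder 36 mm across and 30 mm high on top of the post (16 mm thick) on the axis; its centre is 165 mm above the counter. The turntable (1.8 kg with its jars) turns with it, without end stops, on a light bearing (about 0.03 N m of friction), and stays where it is left.
- carousel (a joint): Angle of the turntable (rad): 0 when the bowl is at the front (towards the robot, -x from the axis); it grows as the carousel turns clockwise seen from above, so at +1.57 the bowl is on the robot's left (+y).
- mug: Blue mug, 80 mm wide, 95 mm tall; origin under its centre. Leave alone.
- pepper_mill: Dark wooden pepper mill, 54 mm wide, 140 mm tall; origin under its centre. Leave alone.
- salt_shaker: Metal salt shaker, 44 mm wide, 75 mm tall; origin under its centre. Leave alone.
- honey_jar: Honey jar with a lid, 72 mm wide, 95 mm tall; origin under its centre. Leave alone.
- tea_tin: Metal tea tin, 74 mm wide, 110 mm tall; origin under its centre. Leave alone.
- teaspoon: Steel spoon 150 mm long, lying flat; origin under its middle. Leave alone.

How it is judged:
By the outcome, as a careful person would: the job done as asked, in the order asked, and still so for the second after the job is handed in, while the arm keeps its last pose, push and grip.
It also fails if it takes over 72 s, if anything falls off the work surface, if the arm or the gripper's body presses on something with over 40 N, if the wrist force passes 120 N, or if a joint passes its speed limit or range.

### The arm

A 6-joint arm with a two-finger parallel gripper is mounted at the origin on the work surface. World frame = base frame: x ahead of the robot, y to its left, z up, the work surface at z = 0. Lengths are in m, angles in rad, forces in N, time in s.
With the tool pointing down it reaches from about 0.3 to 0.775 m from the base axis. Payload 14.6 kg.
Tool frame: the origin (TCP) lies on the centre line of the jaws, within the pads' length; the fingertips stand ctrl.tcp_to_tips ahead of it and the grasp point (between the pads) lies 2 mm behind it (ctrl.tcp_to_tips is the distance from the TCP to the fingertips, in m); z points along the fingers, y is the line along which they close (so a half turn about z gives the same grasp; the last joint's range is limited). The gripper opens to 94 mm and grips with 3 to 60 N. Pads are 16 mm wide; open, the fingers measure 119 mm over their backs; the gripper's body (75 mm by 177 mm) begins 78 mm behind the grasp point.
Start: joints at [-1.186, 0.3, 1.521, -0, 1.321, -0.067], TCP at [0.24, -0.495, 0.222] pointing down, gripper open.
Joint ranges: [-3.03, 3.03], [-0.79, 2.21], [0.23, 2.52], [-1.04, 4.18], [0, 3.07], [-2.55, 2.55]. Speed limits (rad/s): [2.22, 2.22, 2.57, 3.14, 3.14, 3.14].

### API

Orientations are given as [roll, pitch, yaw] about the fixed x, y, z axes, in that order (R = Rz(yaw) Ry(pitch) Rx(roll)).
In Python, from station import telemetry, viewer, hand_in, ctrl gives the robot as it stands.
- The arm moves only by the tool step_arm, never from a script. Its argument "plan" is a list of rows, each an object of numbers: "dx", "dy", "dz": the shift along the tool's x, y, z scaled (see below); "rx", "ry", "rz": the turn, a rotation vector about the tool's x, y, z scaled (see below); "claw": the closure, from 0 (fully open) to 1 (shut). In form: [{"dx": .., "dy": .., "dz": .., "rx": .., "ry": .., "rz": .., "claw": ..}, ...]. A call has 1 to 10 rows; each row shifts and turns the commanded pose from where the row before left it, along the tool's axes as they then stand; what a row does not reach is not made up. The controller multiplies each number of a shift by 0.1 m and each number of a turn by 90 degrees. A row lasts 1/10 s, in which the tool goes at most 50 mm and 8.59 degrees, less where a joint would pass 70% of its speed; a pose out of reach is approached as far as the arm can. A call with a number of a shift or a turn outside -1 to 1 is refused whole. A call with a gripper value outside its range is refused whole. The fingers move at their own pace and stop on an object; "grip_force" is the grip in N (left out, the last holds). Time passes only in rows, so rows that do not move let the fingers close. It gives the time, the measured TCP pose, the force, the opening and the grip force at its end, in the units of the state.
- telemetry.get_obs(): the state, without advancing time (a new reading comes with each control period).
- viewer.camera(name): name is "side" or "top"; returns a dict with "img" (480x640x3 uint8, red, green, blue), "z_map" (480x640 float32, m along the optical axis (not along the pixel's ray), 0 where there is no reading), "fx", "fy", "cx", "cy" (pixels), "dist" ([k1, k2, p1, p2, k3] as OpenCV has them; the pictures are not rectified), "R" (3x3) and "t" (3): a world point X has camera coordinates R X + t. Camera axes: x right, y down, z forward; pixel columns grow to the right and rows downward; lengths in m; the calibration is good to about 2 mm. A picture is of the moment at which its call begins.
- hand_in(): hands the job in; it is judged then, once.
Trained networks look in a picture, given as the dict that the camera call returned (one of the last four; its "shot" number tells which), for a name from the list of things; names that differ only in an ending like _2 or _b are one class to them, and where a whole thing is asked for, a point or a joint stands for the part that bears it (a point fixed in the world has none). Each returns a list of dicts, best first, with "score" (0 to 1); they miss things now and then, are a little off and sometimes report something else, mostly with a low value. They report only what shows in the picture. A call takes as long as a camera call.
- viewer.recognise(target, picture): "rect" ([left, top, right, bottom] in pixels, round what is visible of it).
The state is a dict: "time_s": time; "qpos": joint angles; "joint_vel": joint speeds; "tau": joint torques, N m; "ee_pos": TCP position; "eef_rot": TCP orientation; "force": force on the tool from outside, world axes, zero at the start; "moment": the same for the moment, N m; "grip_width": finger opening in m; "grip_force": force on a finger pad.
Only numpy, scipy, OpenCV 4.12 (cv2) and the standard library are available. Lean on these libraries where they do the work, as an engineer would, in place of code of your own. Each camera call takes 0.05 s, during which the arm holds its last target. There are 200 camera calls.

## Working session

There is one attempt and no reset: what is moved stays moved. The work goes in short steps, Python scripts to look and compute and a tool call to move; the robot and the scene stay as the last step left them, time stands still between calls to the robot, and variables do not carry over. Pictures are saved under pics/ and viewed, at most 10 in all, crops included, and the job is handed in when it is done.

Besides the shell and the picture viewer there is one more tool, called after "Request:" as name(argument=value, ...), one argument or row to a line, values as JSON. step_arm: Moves the arm, as the interface text tells. Shifts and turns lie within -1 to 1; 1 stands for 0.1 m of shift or 90 degrees of turn. Its arguments: {"type":"object","properties":{"plan":{"type":"array"},"grip_force":{"type":"number"}},"required":["plan"]}

```bash
ls; mkdir -p pics
cat > h.py <<'E'
import numpy as np, cv2, pickle
from station import telemetry, viewer, ctrl
def pts(c):
    K=np.array([[c['fx'],0,c['cx']],[0,c['fy'],c['cy']],[0,0,1]])
    h,w=c['z_map'].shape
    u,v=np.meshgrid(np.arange(w),np.arange(h))
    p=cv2.undistortPoints(np.stack([u,v],-1).reshape(-1,1,2).astype(np.float64),K,np.array(c['dist'])).reshape(h,w,2)
    z=c['z_map'].astype(float)
    P=np.dstack([p*z[...,None],z])
    W=(P-np.array(c['t']))@np.array(c['R'])
    W[z==0]=np.nan
    return W
def save(c,n): cv2.imwrite('pics/'+n+'.png',c['img'][...,::-1])
E
python3 - <<'E'
from h import *
print(ctrl.tcp_to_tips,{k:np.round(v,3).tolist() if not isinstance(v,str) else v for k,v in telemetry.get_obs().items()})
ims=[]
for n in('top','side'):
    c=viewer.camera(n);W=pts(c);save(c,n+'0');pickle.dump((c,W),open(n+'0.pkl','wb'))
    print(n,'campos',np.round(-np.array(c['R']).T@c['t'],3))
    for t in['tray_handle','tray_lip','walnut1_center','carousel_base','bowl','knob','mug','pepper_mill','salt_shaker','honey_jar','tea_tin','teaspoon']:
        for d in viewer.recognise(t,c)[:5 if 'wal' in t else 1]:
            l,tp,r,b=[int(round(q)) for q in d['rect']]
            R=W[max(tp,0):b+1,max(l,0):r+1].reshape(-1,3)
            m=W[(tp+b)//2,(l+r)//2]
            print(t,round(d['score'],2),[l,tp,r,b],np.round(m,3),'med',np.round(np.nanmedian(R,0),3))
E
```

```text
pics
0.017 {'time_s': 0.0, 'qpos': [-1.186, 0.3, 1.522, -0.0, 1.321, -0.067], 'joint_vel': [0.002, -0.0, 0.0, -0.002, -0.002, 0.0], 'tau': [-0.001, -53.181, -35.274, 0.071, 0.024, -0.0], 'ee_pos': [0.24, -0.495, 0.222], 'eef_rot': [-3.14, -0.0, 0.452], 'force': [0.041, 0.207, 0.01], 'moment': [-0.034, -0.005, -0.058], 'grip_force': 0.0, 'grip_width': 0.094}
top campos [ 0.484 -0.012  1.603]
tray_handle 0.7 [251, 200, 286, 294] [0.562 0.157 0.031] med [0.562 0.156 0.008]
tray_lip 0.87 [252, 199, 289, 299] [0.558 0.155 0.005] med [0.557 0.151 0.007]
walnut1_center 0.41 [259, 235, 274, 256] [0.567 0.163 0.031] med [0.565 0.162 0.023]
carousel_base 0.95 [331, 180, 458, 305] [ 0.569 -0.169  0.059] med [ 0.567 -0.171  0.032]
bowl 0.59 [334, 178, 458, 304] [ 0.565 -0.162  0.175] med [ 0.57  -0.175  0.032]
knob 0.86 [336, 180, 461, 302] [ 0.564 -0.166  0.185] med [ 0.57  -0.182  0.032]
mug 0.63 [131, 271, 173, 302] [0.463 0.472 0.001] med [0.463 0.466 0.022]
pepper_mill 0.9 [328, 150, 346, 181] [ 0.758 -0.025  0.127] med [ 0.761 -0.026  0.044]
salt_shaker 0.62 [403, 313, 420, 328] [ 0.371 -0
[... 536 characters left out ...]
49 0.025] med [0.576 0.148 0.005]
carousel_base 0.79 [301, 204, 401, 284] [ 0.567 -0.182  0.039] med [ 0.565 -0.16   0.037]
bowl 0.81 [299, 202, 403, 279] [ 0.588 -0.213  0.029] med [ 0.57  -0.17   0.038]
knob 0.72 [301, 203, 401, 278] [ 0.588 -0.213  0.029] med [ 0.57  -0.169  0.04 ]
mug 0.7 [300, 204, 402, 282] [ 0.573 -0.191  0.035] med [ 0.566 -0.163  0.037]
pepper_mill 0.67 [263, 216, 278, 258] [ 0.757 -0.013  0.079] med [ 0.762 -0.016  0.05 ]
honey_jar 0.75 [223, 247, 246, 289] [0.732 0.171 0.078] med [0.744 0.161 0.049]
tea_tin 0.65 [380, 178, 399, 211] [ 0.606 -0.467  0.082] med [ 0.61  -0.477  0.07 ]
teaspoon 0.7 [376, 178, 400, 213] [ 0.607 -0.464  0.079] med [ 0.615 -0.481  0.057]
```

Run:
```python
from h import *
c,W=pickle.load(open('top0.pkl','rb'))
im=cv2.resize(c['img'][150:340,230:470,::-1],None,fx=3.3,fy=3.1,interpolation=cv2.INTER_CUBIC)
cv2.imwrite('pics/crop.png',im)
```

```text
(no output)
```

View pics/crop.png

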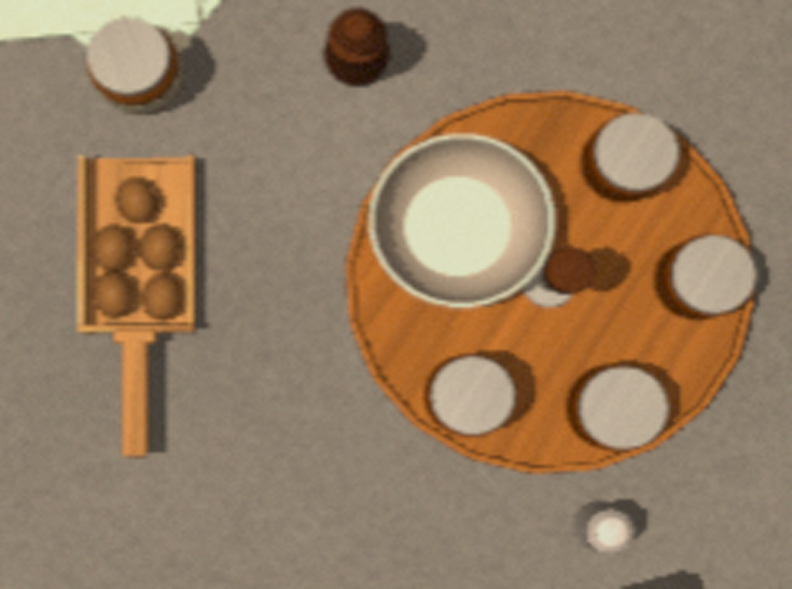

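View pics/side0.png

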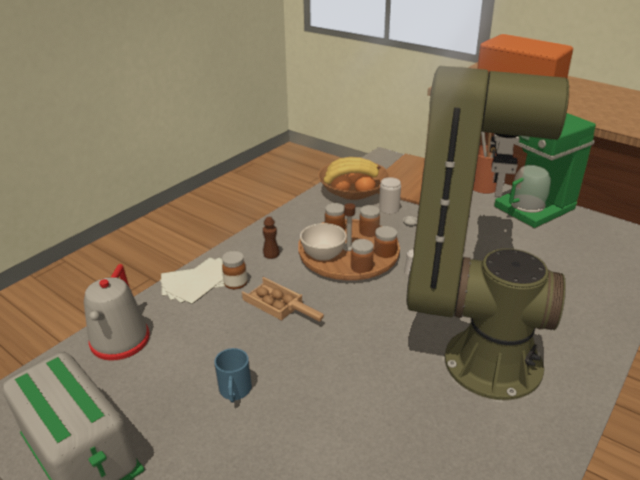

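The top crop shows the tray with its handle towards the robot (crop 135,395), nuts in the pan, the white bowl at (462,220) and the knob at (572,270). The side view agrees, and the way to the tray is clear. Next come precise positions.

```bash
cat > loc.py <<'E'
from h import *
def hsvof(c): return cv2.cvtColor(c['img'],cv2.COLOR_RGB2HSV)
def box(W,x0,x1,y0,y1,z0,z1):
    return (W[...,0]>x0)&(W[...,0]<x1)&(W[...,1]>y0)&(W[...,1]<y1)&(W[...,2]>z0)&(W[...,2]<z1)
def circ(P):
    A=np.c_[2*P[:,:2],np.ones(len(P))];s=np.linalg.lstsq(A,(P[:,:2]**2).sum(1),rcond=None)[0]
    return s[0],s[1],np.sqrt(s[2]+s[0]**2+s[1]**2)
def carousel(W,c):
    k=W[box(W,.5,.64,-.24,-.1,.168,.2)]
    S=hsvof(c)[...,1]; V=c['img'].max(2)
    f=W[box(W,.4,.75,-.34,0,.025,.05)]
    b=W[box(W,.4,.75,-.34,0,.03,.1)&(S<60)]
    print('knob',np.round(np.median(k,0),4),len(k),np.round([k.min(0),k.max(0)],3).tolist())
    return k,f,b
E
python3 - <<'E'
from loc import *
c,W=pickle.load(open('top0.pkl','rb'))
h=W[box(W,.38,.505,.12,.2,.02,.06)];
print('handle',len(h),np.round([h.min(0),np.median(h,0),h.max(0)],3).tolist())
for a in np.arange(.40,.52,.01):
    s=h[abs(h[:,0]-a)<.005]
    if len(s):print(round(a,2),len(s),np.round([s[:,1].min(),s[:,1].mean(),s[:,1].max(),np.median(s[:,2])],4))
m=box(W,.38,.505,.12,.2,.03,.06)
print('minrect',cv2.minAreaRect(W[m][:,:2].astype(np.float32)))
t=box(W,.38,.72,.08,.23,.012,.06)
p=W[t];print('tray',cv2.minAreaRect(p[:,:2].astype(np.float32)),len(p))
k,f,b=carousel(W,c)
r=np.hypot(f[:,0]-.567,f[:,1]+.171);rim=f[(r>.15)&(f[:,2]>.033)];print('rimcirc',circ(rim),len(rim))
R=W[box(W,.5,.72,-.19,0.0,.085,.1)];print('bowlrim',len(R),circ(R),R[:,0].min(),R[:,0].max(),R[:,1].min(),R[:,1].max())
E
```

```text
handle 205 [[0.434, 0.14, 0.032], [0.468, 0.151, 0.044], [0.504, 0.16, 0.054]]
0.43 8 [0.1411 0.1502 0.1593 0.0453]
0.44 32 [0.1407 0.1501 0.1595 0.0452]
0.45 27 [0.1403 0.1496 0.1594 0.0442]
0.46 26 [0.1436 0.1518 0.16   0.0436]
0.47 28 [0.1433 0.1514 0.1597 0.0441]
0.48 28 [0.1432 0.1512 0.1593 0.0448]
0.49 28 [0.1433 0.1514 0.1604 0.0435]
0.5 28 [0.1435 0.1513 0.1599 0.0419]
minrect ((0.4691733121871948, 0.15049809217453003), (0.0701393336057663, 0.019380033016204834), 1.3147716522216797)
tray ((0.5496474504470825, 0.15769796073436737), (0.315474271774292, 0.14196166396141052), 0.024099105969071388) 1532
knob [ 0.5738 -0.1757  0.1817] 179 [[0.557, -0.193, 0.173], [0.591, -0.159, 0.189]]
rimcirc (np.float64(0.5738228941806054), np.float64(-0.1741791031969142), np.float64(0.1575483664520016)) 770
bowlrim 365 (np.float64(0.6127769482696148), np.float64(-0.10359757021899912), np.float64(0.07176392655855682)) 0.5005961270630527 0.6923596939520261 -0.17499573934209034 -0.033640397023789195
```

Request:
step_arm(
  plan=[
    {"rz":0.072,"claw":0},
    {"rz":0.072,"claw":0},
    {"rz":0.072,"claw":0},
    {"rz":0.072,"claw":0},
    {"dx":0.136,"dy":-0.323,"claw":0},
    {"dx":0.136,"dy":-0.323,"claw":0},
    {"dx":0.136,"dy":-0.323,"claw":0},
    {"dx":0.136,"dy":-0.323,"claw":0},
    {"dx":0.136,"dy":-0.323,"claw":0},
    {"dx":0.136,"dy":-0.323,"claw":0},
  ],
)

```text
$.plan[0]: bad value
```

Request:
step_arm(
  plan=[
    {"dx":0.136,"dy":-0.323,"claw":0},
    {"dx":0.136,"dy":-0.323,"claw":0},
    {"dx":0.136,"dy":-0.323,"claw":0},
    {"dx":0.136,"dy":-0.323,"claw":0},
    {"dx":0.136,"dy":-0.323,"claw":0},
    {"dx":0.136,"dy":-0.323,"claw":0},
    {"dx":0.136,"dy":-0.323,"claw":0},
    {"dx":0.136,"dy":-0.323,"claw":0},
    {"dx":0.136,"dy":-0.323,"claw":0},
    {"dx":0.136,"dy":-0.323,"claw":0},
  ],
)

```text
$.plan[0]: bad value
```

Request:
step_arm(
  plan=[
    {"dx":0.136,"dy":-0.323,"claw":0},
    {"dx":0.136,"dy":-0.323,"claw":0},
    {"dx":0.136,"dy":-0.323,"claw":0},
    {"dx":0.136,"dy":-0.323,"claw":0},
    {"claw":0},
    {"claw":0},
  ],
)

```text
$.plan[0]: bad value
```

Request:
step_arm(
  plan=[
    {"dx":0,"dy":0,"dz":0,"rx":0,"ry":0,"rz":0.072,"claw":0},
    {"dx":0,"dy":0,"dz":0,"rx":0,"ry":0,"rz":0.072,"claw":0},
    {"dx":0,"dy":0,"dz":0,"rx":0,"ry":0,"rz":0.072,"claw":0},
    {"dx":0,"dy":0,"dz":0,"rx":0,"ry":0,"rz":0.072,"claw":0},
    {"dx":0.136,"dy":-0.323,"dz":0,"rx":0,"ry":0,"rz":0,"claw":0},
    {"dx":0.136,"dy":-0.323,"dz":0,"rx":0,"ry":0,"rz":0,"claw":0},
    {"dx":0.136,"dy":-0.323,"dz":0,"rx":0,"ry":0,"rz":0,"claw":0},
    {"dx":0.136,"dy":-0.323,"dz":0,"rx":0,"ry":0,"rz":0,"claw":0},
    {"dx":0.136,"dy":-0.323,"dz":0,"rx":0,"ry":0,"rz":0,"claw":0},
    {"dx":0.136,"dy":-0.323,"dz":0,"rx":0,"ry":0,"rz":0,"claw":0},
  ],
)

```text
time_s: 2.3
ee_pos: [0.3222, -0.2997, 0.2226]
eef_rot: [3.141, -0.0, -0.001]
force: [0.3, -0.1, -0.2]
grip_width: 0.0939
grip_force: 0.0
```

Request:
step_arm(
  plan=[
    {"dx":0.15,"dy":-0.35,"dz":0,"rx":0,"ry":0,"rz":0,"claw":0},
    {"dx":0.15,"dy":-0.35,"dz":0,"rx":0,"ry":0,"rz":0,"claw":0},
    {"dx":0.15,"dy":-0.35,"dz":0,"rx":0,"ry":0,"rz":0,"claw":0},
    {"dx":0.15,"dy":-0.35,"dz":0,"rx":0,"ry":0,"rz":0,"claw":0},
    {"dx":0.15,"dy":-0.35,"dz":0,"rx":0,"ry":0,"rz":0,"claw":0},
    {"dx":0.15,"dy":-0.35,"dz":0,"rx":0,"ry":0,"rz":0,"claw":0},
    {"dx":0.15,"dy":-0.35,"dz":0,"rx":0,"ry":0,"rz":0,"claw":0},
    {"dx":0.15,"dy":-0.35,"dz":0,"rx":0,"ry":0,"rz":0,"claw":0},
    {"dx":0.15,"dy":-0.35,"dz":0,"rx":0,"ry":0,"rz":0,"claw":0},
    {"dx":0.15,"dy":-0.35,"dz":0,"rx":0,"ry":0,"rz":0,"claw":0},
  ],
)

```text
time_s: 3.3
ee_pos: [0.4724, 0.0505, 0.2226]
eef_rot: [3.142, -0.0, -0.0]
force: [0.6, -1.2, -0.3]
grip_width: 0.094
grip_force: 0.0
```

Request:
step_arm(
  plan=[
    {"dx":0.15,"dy":-0.35,"dz":0,"rx":0,"ry":0,"rz":0,"claw":0.2},
    {"dx":0.15,"dy":-0.35,"dz":0,"rx":0,"ry":0,"rz":0,"claw":0.2},
    {"dx":0.1,"dy":-0.3,"dz":0.2,"rx":0,"ry":0,"rz":0,"claw":0.3},
    {"dx":0,"dy":0,"dz":0.3,"rx":0,"ry":0,"rz":0,"claw":0.3},
    {"dx":0,"dy":0,"dz":0.3,"rx":0,"ry":0,"rz":0,"claw":0.3},
    {"dx":0,"dy":0,"dz":0.2,"rx":0,"ry":0,"rz":0,"claw":0.3},
    {"dx":0,"dy":0,"dz":0,"rx":0,"ry":0,"rz":0,"claw":0.3},
  ],
)

```text
time_s: 4.0
ee_pos: [0.5109, 0.1487, 0.12]
eef_rot: [3.141, 0.005, -0.0]
force: [-0.1, 0.9, -0.3]
grip_width: 0.0657
grip_force: 0.0
```

Request:
step_arm(
  plan=[
    {"dx":0,"dy":-0.02,"dz":0.25,"rx":0,"ry":0,"rz":0,"claw":0.3},
    {"dx":0,"dy":0,"dz":0.25,"rx":0,"ry":0,"rz":0,"claw":0.3},
    {"dx":0,"dy":0,"dz":0.2,"rx":0,"ry":0,"rz":0,"claw":0.3},
    {"dx":0,"dy":0,"dz":0.12,"rx":0,"ry":0,"rz":0,"claw":0.4},
    {"dx":0,"dy":0,"dz":0.06,"rx":0,"ry":0,"rz":0,"claw":0.5},
    {"dx":0,"dy":0,"dz":0,"rx":0,"ry":0,"rz":0,"claw":0.65},
    {"dx":0,"dy":0,"dz":0,"rx":0,"ry":0,"rz":0,"claw":0.75},
    {"dx":0,"dy":0,"dz":0,"rx":0,"ry":0,"rz":0,"claw":1},
    {"dx":0,"dy":0,"dz":0,"rx":0,"ry":0,"rz":0,"claw":1},
    {"dx":0,"dy":0,"dz":0,"rx":0,"ry":0,"rz":0,"claw":1},
  ],
  grip_force=50,
)

```text
time_s: 5.0
ee_pos: [0.5124, 0.1509, 0.0351]
eef_rot: [-3.141, -0.001, -0.001]
force: [-0.6, -0.0, 4.2]
grip_width: 0.0194
grip_force: 50.0
```

Request:
step_arm(
  plan=[
    {"dx":0,"dy":0,"dz":-0.03,"rx":0,"ry":0,"rz":0,"claw":1},
    {"dx":0,"dy":0,"dz":-0.08,"rx":0,"ry":0,"rz":0,"claw":1},
    {"dx":0,"dy":0,"dz":-0.12,"rx":0,"ry":0,"rz":0,"claw":1},
    {"dx":0,"dy":0,"dz":-0.12,"rx":0,"ry":0,"rz":0,"claw":1},
    {"dx":0,"dy":0,"dz":-0.1,"rx":0,"ry":0,"rz":0,"claw":1},
    {"dx":0,"dy":0,"dz":-0.05,"rx":0,"ry":0,"rz":0,"claw":1},
  ],
)

```text
time_s: 5.6
ee_pos: [0.5125, 0.1509, 0.086]
eef_rot: [-3.141, -0.002, -0.001]
force: [0.2, 0.0, -3.5]
grip_width: 0.0196
grip_force: 50.0
```

Run:
```python
from h import *
o=telemetry.get_obs();print(o['qpos'],o['force'],o['moment'],o['grip_width'])
a=viewer.camera('top');b=viewer.camera('side')
i1=cv2.resize(a['img'][140:340,230:470],(480,400));i2=cv2.resize(b['img'][180:380,200:400],(400,400))
cv2.imwrite('pics/lift.png',np.hstack([i1[:, :400],i2])[...,::-1])
```

```text
[2.17839401e-01 4.19208362e-01 1.70233835e+00 7.53307588e-06
 1.01831983e+00 1.78921363e+00] [ 0.18693631  0.00756884 -3.52308212] [ 0.02223418  0.23458546 -0.00213281] 0.01958415123378949
```

View pics/lift.png

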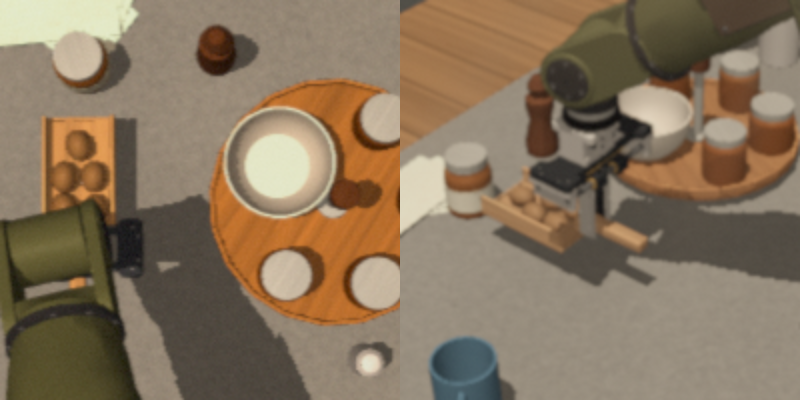

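Tray is lifted level with all the nuts inside (left half: pan at 75,165; side half: pan at 535,215). Next I carry it over beside the bowl, with a yaw of -30° to keep clear of the knob.

Request:
step_arm(
  plan=[
    {"dx":-0.024,"dy":0.045,"dz":-0.05,"rx":0,"ry":0,"rz":0,"claw":1},
    {"dx":-0.055,"dy":0.106,"dz":-0.12,"rx":0,"ry":0,"rz":0,"claw":1},
    {"dx":-0.086,"dy":0.166,"dz":-0.18,"rx":0,"ry":0,"rz":0,"claw":1},
    {"dx":-0.11,"dy":0.211,"dz":-0.2,"rx":0,"ry":0,"rz":0,"claw":1},
    {"dx":-0.118,"dy":0.227,"dz":-0.18,"rx":0,"ry":0,"rz":0,"claw":1},
    {"dx":-0.118,"dy":0.227,"dz":-0.12,"rx":0,"ry":0,"rz":0,"claw":1},
    {"dx":-0.11,"dy":0.211,"dz":-0.07,"rx":0,"ry":0,"rz":0,"claw":1},
    {"dx":-0.086,"dy":0.166,"dz":-0.03,"rx":0,"ry":0,"rz":0,"claw":1},
    {"dx":-0.055,"dy":0.106,"dz":0,"rx":0,"ry":0,"rz":0,"claw":1},
    {"dx":-0.023,"dy":0.045,"dz":0,"rx":0,"ry":0,"rz":0,"claw":1},
  ],
)

```text
time_s: 6.7
ee_pos: [0.433, -0.0009, 0.1793]
eef_rot: [3.142, 0.0, -0.002]
force: [0.5, -0.6, -3.6]
grip_width: 0.02
grip_force: 50.0
```

Request:
step_arm(
  plan=[
    {"dx":0,"dy":0,"dz":0,"rx":0,"ry":0,"rz":0.025,"claw":1},
    {"dx":0,"dy":0,"dz":0,"rx":0,"ry":0,"rz":0.045,"claw":1},
    {"dx":0,"dy":0,"dz":0,"rx":0,"ry":0,"rz":0.055,"claw":1},
    {"dx":0,"dy":0,"dz":0,"rx":0,"ry":0,"rz":0.06,"claw":1},
    {"dx":0,"dy":0,"dz":0,"rx":0,"ry":0,"rz":0.06,"claw":1},
    {"dx":0,"dy":0,"dz":0,"rx":0,"ry":0,"rz":0.045,"claw":1},
    {"dx":0,"dy":0,"dz":0,"rx":0,"ry":0,"rz":0.028,"claw":1},
    {"dx":0,"dy":0,"dz":0,"rx":0,"ry":0,"rz":0.015,"claw":1},
    {"dx":0,"dy":0,"dz":0,"rx":0,"ry":0,"rz":0,"claw":1},
    {"dx":0,"dy":0,"dz":0,"rx":0,"ry":0,"rz":0,"claw":1},
  ],
)

```text
time_s: 7.7
ee_pos: [0.4335, 0.0, 0.1793]
eef_rot: [3.142, 0.0, -0.522]
force: [0.2, 0.6, -3.1]
grip_width: 0.0196
grip_force: 50.0
```

Run:
```python
from loc import *
o=telemetry.get_obs();print(o['qpos'],o['force'],o['moment'])
a=viewer.camera('top');W=pts(a);b=viewer.camera('side')
R=W[box(W,.53,.72,-.155,0.0,.083,.1)];print('bowlrim',len(R),circ(R))
i1=a['img'][140:340,270:470];i2=b['img'][160:360,220:420]
cv2.imwrite('pics/pre.png',cv2.resize(np.hstack([i1,i2]),(800,400))[...,::-1])
```

```text
[-8.45211836e-02  8.33386747e-02  1.88515468e+00  8.16261367e-05
  1.17343876e+00  2.00865604e+00] [ 0.22176843  0.57612013 -3.09005724] [ 0.13084636  0.24191784 -0.05085104]
bowlrim 213 (np.float64(0.6219586090091274), np.float64(-0.1036662489243641), np.float64(0.0676469586829551))
```

View pics/pre.png

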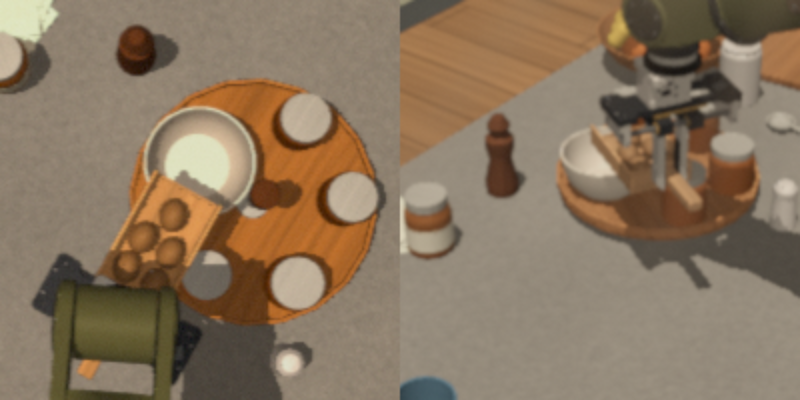

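Over the bowl's front edge (lip near 185,185 in the left half), nuts still in. Tilting about the lip.

Request:
step_arm(
  plan=[
    {"dx":0,"dy":0,"dz":0.12,"rx":0,"ry":0,"rz":0,"claw":1},
    {"dx":0,"dy":0,"dz":0.12,"rx":0,"ry":0,"rz":0,"claw":1},
    {"dx":0.018,"dy":0,"dz":-0.092,"rx":0,"ry":-0.0333,"rz":0,"claw":1},
    {"dx":0.018,"dy":0,"dz":-0.092,"rx":0,"ry":-0.0333,"rz":0,"claw":1},
    {"dx":0.018,"dy":0,"dz":-0.092,"rx":0,"ry":-0.0333,"rz":0,"claw":1},
    {"dx":0.018,"dy":0,"dz":-0.092,"rx":0,"ry":-0.0333,"rz":0,"claw":1},
    {"dx":0.018,"dy":0,"dz":-0.092,"rx":0,"ry":-0.0333,"rz":0,"claw":1},
    {"dx":0.018,"dy":0,"dz":-0.092,"rx":0,"ry":-0.0333,"rz":0,"claw":1},
    {"dx":0.018,"dy":0,"dz":-0.092,"rx":0,"ry":-0.0333,"rz":0,"claw":1},
    {"dx":0.018,"dy":0,"dz":-0.092,"rx":0,"ry":-0.0333,"rz":0,"claw":1},
  ],
)

```text
time_s: 8.8
ee_pos: [0.4573, -0.014, 0.2238]
eef_rot: [3.141, 0.421, -0.524]
force: [-0.0, 0.8, -3.7]
grip_width: 0.0198
grip_force: 50.0
```

Run:
```python
from loc import *
from scipy.spatial.transform import Rotation as Ro
o=telemetry.get_obs();print(np.round(o['qpos'],2),o['force'],o['grip_width'])
R=Ro.from_euler('xyz',o['eef_rot']).as_matrix();print('lip',o['ee_pos']+R@[.177,0,.03],'x',R[:,0])
```

```text
[-0.19  0.32  1.54  0.14  1.68  1.9 ] [-0.01744803  0.75168516 -3.68497903] 0.019837968109158582
lip [ 0.58656328 -0.08863745  0.12399249] x [ 0.79017213 -0.45648315 -0.4089635 ]
```

Request:
step_arm(
  plan=[
    {"dx":0.018,"dy":0,"dz":-0.092,"rx":0,"ry":-0.0333,"rz":0,"claw":1},
    {"dx":0.018,"dy":0,"dz":-0.092,"rx":0,"ry":-0.0333,"rz":0,"claw":1},
    {"dx":0.018,"dy":0,"dz":-0.092,"rx":0,"ry":-0.0333,"rz":0,"claw":1},
    {"dx":0.018,"dy":0,"dz":-0.092,"rx":0,"ry":-0.0333,"rz":0,"claw":1},
    {"dx":0.018,"dy":0,"dz":-0.092,"rx":0,"ry":-0.0333,"rz":0,"claw":1},
    {"dx":0.018,"dy":0,"dz":-0.092,"rx":0,"ry":-0.0333,"rz":0,"claw":1},
    {"dx":0.018,"dy":0,"dz":-0.092,"rx":0,"ry":-0.0333,"rz":0,"claw":1},
    {"dx":0.018,"dy":0,"dz":-0.092,"rx":0,"ry":-0.0333,"rz":0,"claw":1},
    {"dx":0,"dy":0,"dz":0,"rx":0,"ry":0,"rz":0,"claw":1},
    {"dx":0,"dy":0,"dz":0,"rx":0,"ry":0,"rz":0,"claw":1},
  ],
)

```text
time_s: 9.8
ee_pos: [0.5032, -0.0404, 0.2755]
eef_rot: [3.141, 0.836, -0.524]
force: [-0.4, 1.1, -3.3]
grip_width: 0.0194
grip_force: 50.0
```

Run:
```python
from loc import *
o=telemetry.get_obs();print(np.round(o['qpos'],2),o['force'],o['grip_width'])
a=viewer.camera('top');b=viewer.camera('side')
i1=a['img'][160:310,320:470];i2=b['img'][160:310,250:400]
cv2.imwrite('pics/pour.png',cv2.resize(np.hstack([i1,i2]),(800,400),interpolation=cv2.INTER_CUBIC)[...,::-1])
```

```text
[-0.25  0.62  1.13  0.25  2.19  1.9 ] [-0.40221759  1.0517623  -3.30622248] 0.019386675352048872
```

View pics/pour.png

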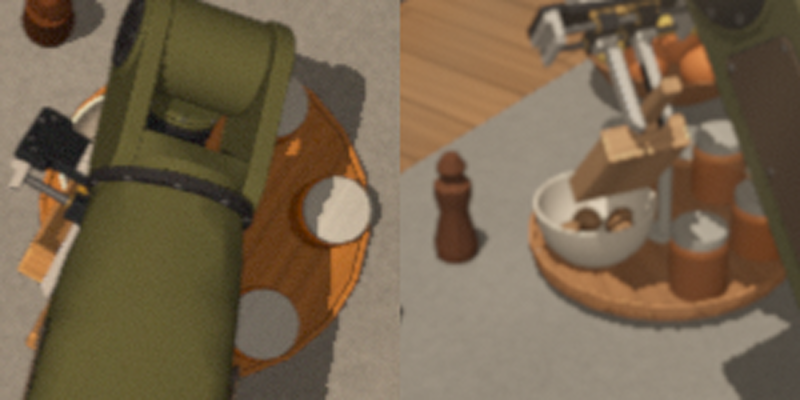

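Several nuts are in the bowl (right half, 605,220), but the count isn't clear and the force has barely dropped. I'll tilt a little more and hold.

Request:
step_arm(
  plan=[
    {"dx":0.018,"dy":0,"dz":-0.092,"rx":0,"ry":-0.0333,"rz":0,"claw":1},
    {"dx":0.018,"dy":0,"dz":-0.092,"rx":0,"ry":-0.0333,"rz":0,"claw":1},
    {"dx":0.018,"dy":0,"dz":-0.092,"rx":0,"ry":-0.0333,"rz":0,"claw":1},
    {"dx":0.018,"dy":0,"dz":-0.092,"rx":0,"ry":-0.0333,"rz":0,"claw":1},
    {"dx":0,"dy":0,"dz":0,"rx":0,"ry":0,"rz":0,"claw":1},
    {"dx":0,"dy":0,"dz":0,"rx":0,"ry":0,"rz":0,"claw":1},
    {"dx":0,"dy":0,"dz":0,"rx":0,"ry":0,"rz":0,"claw":1},
    {"dx":0,"dy":0,"dz":0,"rx":0,"ry":0,"rz":0,"claw":1},
  ],
)

```text
time_s: 10.7
ee_pos: [0.532, -0.0568, 0.2941]
eef_rot: [-3.141, 1.044, -0.523]
force: [-0.9, -0.1, -2.0]
grip_width: 0.0197
grip_force: 50.0
```

Run:
```python
from loc import *
o=telemetry.get_obs();print(np.round(o['qpos'],2),o['force'],o['moment'],o['grip_width'])
b=viewer.camera('side')
print([(d['rect'],round(d['score'],2)) for d in viewer.recognise('walnut1_center',b)])
cv2.imwrite('pics/pour2.png',cv2.resize(b['img'][200:280,280:380],(800,600),interpolation=cv2.INTER_CUBIC)[...,::-1])
```

```text
[-0.28  0.79  0.91  0.34  2.44  1.96] [-0.93886881 -0.14309803 -1.95699593] [-0.34279631 -0.6570705   0.00402918] 0.019745504856877014
[([315.7, 238.1, 325.3, 245.8], 0.32)]
```

View pics/pour2.png

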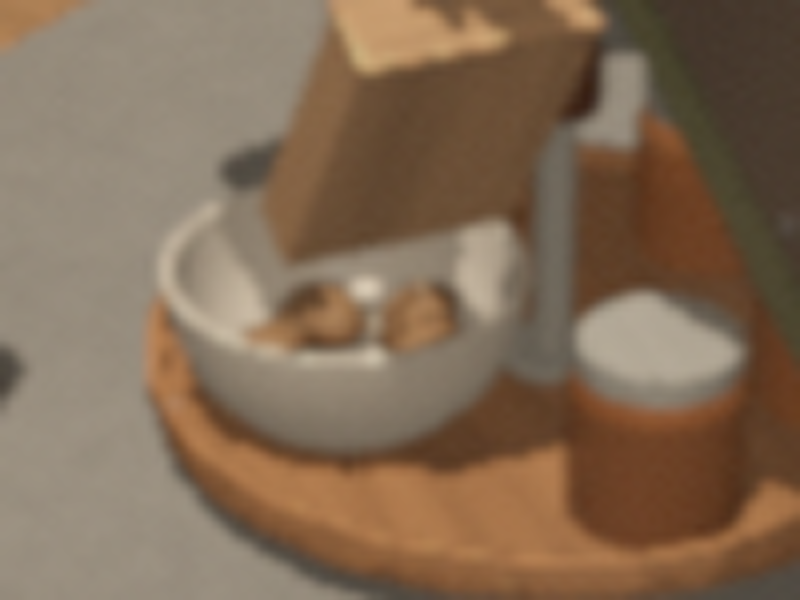

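Request:
step_arm(
  plan=[
    {"dx":-0.019,"dy":0,"dz":0.155,"rx":0,"ry":0.0556,"rz":0,"claw":1},
    {"dx":-0.019,"dy":0,"dz":0.155,"rx":0,"ry":0.0556,"rz":0,"claw":1},
    {"dx":-0.019,"dy":0,"dz":0.155,"rx":0,"ry":0.0556,"rz":0,"claw":1},
    {"dx":-0.019,"dy":0,"dz":0.155,"rx":0,"ry":0.0556,"rz":0,"claw":1},
    {"dx":-0.019,"dy":0,"dz":0.155,"rx":0,"ry":0.0556,"rz":0,"claw":1},
    {"dx":-0.019,"dy":0,"dz":0.155,"rx":0,"ry":0.0556,"rz":0,"claw":1},
    {"dx":-0.019,"dy":0,"dz":0.155,"rx":0,"ry":0.0556,"rz":0,"claw":1},
    {"dx":-0.019,"dy":0,"dz":0.155,"rx":0,"ry":0.0556,"rz":0,"claw":1},
    {"dx":-0.019,"dy":0,"dz":0.155,"rx":0,"ry":0.0556,"rz":0,"claw":1},
    {"dx":-0.019,"dy":0,"dz":0.155,"rx":0,"ry":0.0556,"rz":0,"claw":1},
  ],
)

```text
time_s: 11.8
ee_pos: [0.4401, -0.004, 0.1855]
eef_rot: [-3.141, 0.168, -0.523]
force: [-0.2, -0.1, -3.0]
grip_width: 0.0192
grip_force: 50.0
```

Request:
step_arm(
  plan=[
    {"dx":-0.019,"dy":0,"dz":0.155,"rx":0,"ry":0.0556,"rz":0,"claw":1},
    {"dx":-0.019,"dy":0,"dz":0.155,"rx":0,"ry":0.05,"rz":0,"claw":1},
    {"dx":0,"dy":0,"dz":-0.2,"rx":0,"ry":0,"rz":0,"claw":1},
    {"dx":-0.2,"dy":0,"dz":-0.2,"rx":0,"ry":0,"rz":0,"claw":1},
    {"dx":-0.2,"dy":0,"dz":0,"rx":0,"ry":0,"rz":0,"claw":1},
    {"dx":0,"dy":0,"dz":0,"rx":0,"ry":0,"rz":0,"claw":1},
    {"dx":0,"dy":0,"dz":0,"rx":0,"ry":0,"rz":0,"claw":1},
  ],
)

```text
time_s: 12.5
ee_pos: [0.3994, 0.0196, 0.1958]
eef_rot: [-3.141, 0.006, -0.523]
force: [-0.1, -0.7, -3.3]
grip_width: 0.0196
grip_force: 50.0
```

Run:
```python
from loc import *
o=telemetry.get_obs();print(np.round(o['qpos'],2),o['force'],o['moment'],o['grip_width'])
a=viewer.camera('top')
cv2.imwrite('pics/chk.png',cv2.resize(a['img'][175:325,300:480],(780,600),interpolation=cv2.INTER_CUBIC)[...,::-1])
```

```text
[-0.04 -0.01  1.94  0.    1.22  2.05] [-0.10188021 -0.71695709 -3.26132418] [0.20513409 0.15440495 0.01180053] 0.019632043812340117
```

View pics/chk.png

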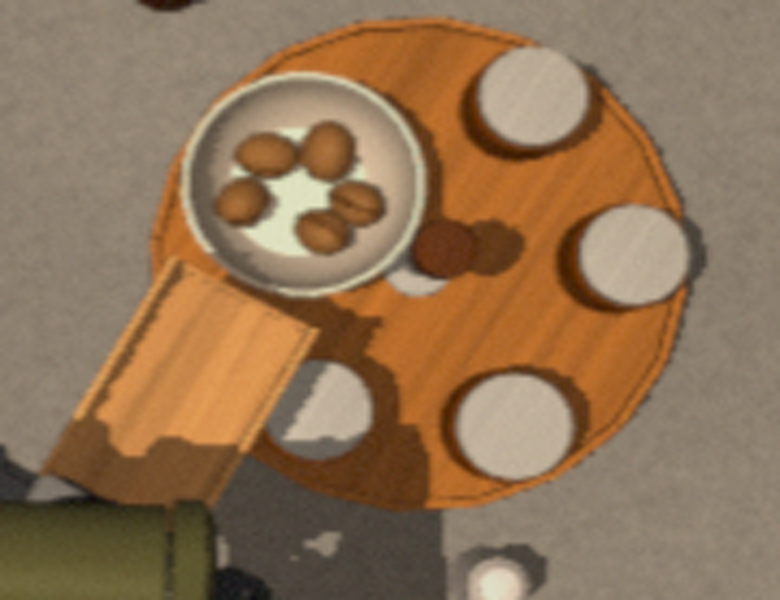

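All five walnuts are in the bowl (around 300,185) and the tray is empty. Taking it back.

Request:
step_arm(
  plan=[
    {"dx":0,"dy":0,"dz":0,"rx":0,"ry":0.004,"rz":-0.0666,"claw":1},
    {"dx":0,"dy":0,"dz":0,"rx":0,"ry":0,"rz":-0.0666,"claw":1},
    {"dx":0,"dy":0,"dz":0,"rx":0,"ry":0,"rz":-0.0666,"claw":1},
    {"dx":0,"dy":0,"dz":0,"rx":0,"ry":0,"rz":-0.0666,"claw":1},
    {"dx":0,"dy":0,"dz":0,"rx":0,"ry":0,"rz":-0.0666,"claw":1},
    {"dx":0.2,"dy":-0.25,"dz":0,"rx":0,"ry":0,"rz":0,"claw":1},
    {"dx":0.3,"dy":-0.35,"dz":0,"rx":0,"ry":0,"rz":0,"claw":1},
    {"dx":0.3,"dy":-0.35,"dz":0,"rx":0,"ry":0,"rz":0,"claw":1},
    {"dx":0.2,"dy":-0.25,"dz":0.1,"rx":0,"ry":0,"rz":0,"claw":1},
    {"dx":0.12,"dy":-0.11,"dz":0.2,"rx":0,"ry":0,"rz":0,"claw":1},
  ],
)

```text
time_s: 13.55
ee_pos: [0.5135, 0.1524, 0.1653]
eef_rot: [-3.14, -0.001, 0.001]
force: [-0.5, 0.5, -2.7]
grip_width: 0.0196
grip_force: 50.0
```

Request:
step_arm(
  plan=[
    {"dx":0,"dy":0,"dz":0.3,"rx":0,"ry":0,"rz":0,"claw":1},
    {"dx":0,"dy":0,"dz":0.3,"rx":0,"ry":0,"rz":0,"claw":1},
    {"dx":0,"dy":0,"dz":0.3,"rx":0,"ry":0,"rz":0,"claw":1},
    {"dx":0,"dy":0,"dz":0.15,"rx":0,"ry":0,"rz":0,"claw":1},
    {"dx":0,"dy":0,"dz":0.1,"rx":0,"ry":0,"rz":0,"claw":1},
    {"dx":0,"dy":0,"dz":0.05,"rx":0,"ry":0,"rz":0,"claw":1},
    {"dx":0,"dy":0,"dz":0,"rx":0,"ry":0,"rz":0,"claw":1},
  ],
)

```text
time_s: 14.25
ee_pos: [0.5116, 0.1505, 0.0453]
eef_rot: [-3.141, 0.001, -0.001]
force: [0.5, -0.0, -2.8]
grip_width: 0.0198
grip_force: 50.0
```

Request:
step_arm(
  plan=[
    {"dx":0,"dy":0,"dz":0.05,"rx":0,"ry":0,"rz":0,"claw":1},
    {"dx":0,"dy":0,"dz":0.03,"rx":0,"ry":0,"rz":0,"claw":1},
    {"dx":0,"dy":0,"dz":0.02,"rx":0,"ry":0,"rz":0,"claw":1},
    {"dx":0,"dy":0,"dz":0,"rx":0,"ry":0,"rz":0,"claw":1},
    {"dx":0,"dy":0,"dz":0,"rx":0,"ry":0,"rz":0,"claw":1},
  ],
)

```text
time_s: 14.75
ee_pos: [0.5116, 0.1506, 0.0358]
eef_rot: [-3.141, 0.0, -0.001]
force: [0.4, 0.4, -2.3]
grip_width: 0.0197
grip_force: 50.0
```

Request:
step_arm(
  plan=[
    {"dx":0,"dy":0,"dz":0.015,"rx":0,"ry":0,"rz":0,"claw":1},
    {"dx":0,"dy":0,"dz":0,"rx":0,"ry":0,"rz":0,"claw":1},
    {"dx":0,"dy":0,"dz":0,"rx":0,"ry":0,"rz":0,"claw":1},
  ],
)

```text
time_s: 15.05
ee_pos: [0.5117, 0.1506, 0.035]
eef_rot: [-3.141, -0.0, -0.001]
force: [-4.7, -0.5, 9.4]
grip_width: 0.0194
grip_force: 50.0
```

Request:
step_arm(
  plan=[
    {"dx":0,"dy":0,"dz":0,"rx":0,"ry":0,"rz":0,"claw":0.7},
    {"dx":0,"dy":0,"dz":0,"rx":0,"ry":0,"rz":0,"claw":0.6},
    {"dx":0,"dy":0,"dz":0,"rx":0,"ry":0,"rz":0,"claw":0.5},
    {"dx":0,"dy":0,"dz":0,"rx":0,"ry":0,"rz":0,"claw":0.4},
    {"dx":0,"dy":0,"dz":-0.1,"rx":0,"ry":0,"rz":0,"claw":0.4},
    {"dx":0,"dy":0,"dz":-0.2,"rx":0,"ry":0,"rz":0,"claw":0.3},
    {"dx":0,"dy":0,"dz":-0.4,"rx":0,"ry":0,"rz":0,"claw":0.3},
    {"dx":0,"dy":0,"dz":-0.4,"rx":0,"ry":0,"rz":0,"claw":0.2},
    {"dx":0,"dy":0,"dz":-0.4,"rx":0,"ry":0,"rz":0,"claw":0.2},
    {"dx":-0.3,"dy":0,"dz":-0.4,"rx":0,"ry":0,"rz":0,"claw":0.2},
  ],
)

```text
time_s: 16.05
ee_pos: [0.4823, 0.1502, 0.2263]
eef_rot: [-3.141, -0.001, -0.001]
force: [0.5, 0.4, 1.1]
grip_width: 0.0748
grip_force: 0.0
```

```bash
cat >> loc.py <<'E'
def angle(c,W,ax=(.5738,-.1745)):
    # jar lids and bowl rim -> angles
    R=np.hypot(W[...,0]-ax[0],W[...,1]-ax[1])
    m=(R<.16)&(R>.02)&(W[...,2]>.085)&(W[...,2]<.125)
    im=c['img'].astype(int);S=hsvof(c)[...,1]
    n,l,st,ce=cv2.connectedComponentsWithStats((m&(S<110)).astype(np.uint8))
    for i in range(1,n):
        if st[i,4]<25: continue
        p=W[l==i]; x,y,r=circ(p) if np.median(p[:,2])<.095 else (*((p[:,:2].min(0)+p[:,:2].max(0))/2),0)
        print('n',st[i,4],'c',np.round([x,y,r],4),'z',np.round(np.median(p[:,2]),3),'dist',np.round(np.hypot(x-ax[0],y-ax[1]),4),'ang',np.round(np.arctan2(y-ax[1],-(x-ax[0])),4))
E
python3 - <<'E'
from loc import *
o=telemetry.get_obs();print(np.round(o['qpos'],2),o['ee_pos'],o['force'])
a=viewer.camera('top');W=pts(a);pickle.dump((a,W),open('top1.pkl','wb'))
angle(a,W);k,f,b=carousel(W,a)
b=viewer.camera('side');Wb=pts(b);pickle.dump((b,Wb),open('side1.pkl','wb'))
p=Wb[box(Wb,.43,.72,.09,.21,.003,.08)]
for x0 in np.arange(.43,.72,.03):
    q=p[abs(p[:,0]-x0)<.015];print(round(x0,2),len(q),np.round([q[:,1].min(),q[:,1].max(),np.percentile(q[:,2],95)],3) if len(q) else '')
i1=a['img'][150:330,240:460];i2=b['img'][190:370,200:420]
cv2.imwrite('pics/put.png',cv2.resize(np.hstack([i1,i2]),(800,328),interpolation=cv2.INTER_CUBIC)[...,::-1])
E
```

```text
[0.23 0.2  1.64 0.   1.3  1.8 ] [0.48234125 0.15024992 0.22627225] [0.52846547 0.42703815 1.0799393 ]
n 497 c [ 0.6729 -0.2374  0.    ] z 0.113 dist 0.1173 ang -2.5762
n 329 c [ 0.622  -0.1041  0.0679] z 0.093 dist 0.0853 ang 2.1712
n 501 c [ 0.5745 -0.2917  0.    ] z 0.113 dist 0.1173 ang -1.5771
n 507 c [ 0.4801 -0.1103  0.    ] z 0.112 dist 0.1136 ang 0.6006
n 562 c [ 0.4689 -0.2222  0.    ] z 0.105 dist 0.1152 ang -0.4267
knob [ 0.5739 -0.1757  0.1814] 181 [[0.557, -0.193, 0.171], [0.591, -0.158, 0.188]]
0.43 96 [0.09  0.208 0.045]
0.46 151 [0.095 0.21  0.045]
0.49 157 [0.09  0.21  0.046]
0.52 228 [0.093 0.208 0.045]
0.55 178 [0.092 0.208 0.036]
0.58 278 [0.104 0.209 0.031]
0.61 267 [0.105 0.208 0.032]
0.64 250 [0.106 0.205 0.032]
0.67 245 [0.103 0.207 0.03 ]
0.7 66 [0.095 0.204 0.009]
```

View pics/put.png

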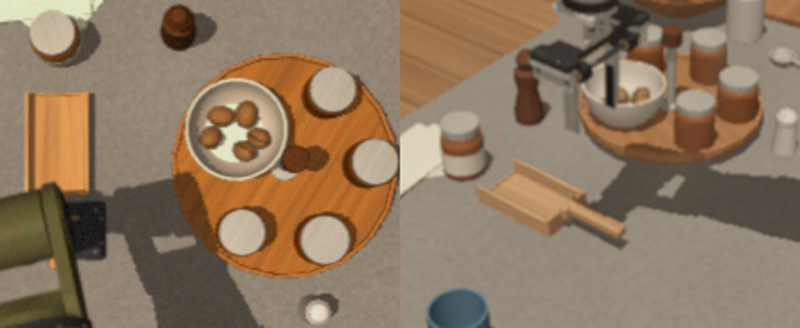

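Tray back flat on the counter in its old place, bowl with five nuts at about 2.17 rad. On to the knob.

Request:
step_arm(
  plan=[
    {"dx":0.05,"dy":0.2,"dz":0,"rx":0,"ry":0,"rz":0,"claw":0.2},
    {"dx":0.1,"dy":0.35,"dz":0,"rx":0,"ry":0,"rz":0,"claw":0.2},
    {"dx":0.1,"dy":0.4,"dz":0,"rx":0,"ry":0,"rz":0,"claw":0.2},
    {"dx":0.12,"dy":0.4,"dz":0,"rx":0,"ry":0,"rz":0,"claw":0.2},
    {"dx":0.12,"dy":0.4,"dz":0,"rx":0,"ry":0,"rz":0,"claw":0.2},
    {"dx":0.12,"dy":0.4,"dz":0,"rx":0,"ry":0,"rz":0,"claw":0.2},
    {"dx":0.12,"dy":0.4,"dz":0,"rx":0,"ry":0,"rz":0,"claw":0.2},
    {"dx":0.1,"dy":0.4,"dz":0,"rx":0,"ry":0,"rz":0,"claw":0.2},
    {"dx":0.085,"dy":0.3,"dz":0,"rx":0,"ry":0,"rz":0,"claw":0.2},
    {"dx":0,"dy":0,"dz":0,"rx":0,"ry":0,"rz":0,"claw":0.2},
  ],
)

```text
time_s: 17.15
ee_pos: [0.5729, -0.1778, 0.2231]
eef_rot: [-3.141, 0.001, -0.004]
force: [0.0, 0.4, -0.1]
grip_width: 0.0754
grip_force: 0.0
```

Request:
step_arm(
  plan=[
    {"dx":0,"dy":0,"dz":0.2,"rx":0,"ry":0,"rz":0,"claw":0.2},
    {"dx":0,"dy":0,"dz":0.2,"rx":0,"ry":0,"rz":0,"claw":0.2},
    {"dx":0,"dy":0,"dz":0.15,"rx":0,"ry":0,"rz":0,"claw":0.3},
    {"dx":0,"dy":0,"dz":0.07,"rx":0,"ry":0,"rz":0,"claw":0.4},
    {"dx":0,"dy":0,"dz":0,"rx":0,"ry":0,"rz":0,"claw":0.5},
    {"dx":0,"dy":0,"dz":0,"rx":0,"ry":0,"rz":0,"claw":0.55},
    {"dx":0,"dy":0,"dz":0,"rx":0,"ry":0,"rz":0,"claw":0.6},
    {"dx":0,"dy":0,"dz":0,"rx":0,"ry":0,"rz":0,"claw":0.7},
    {"dx":0,"dy":0,"dz":0,"rx":0,"ry":0,"rz":0,"claw":1},
    {"dx":0,"dy":0,"dz":0,"rx":0,"ry":0,"rz":0,"claw":1},
  ],
  grip_force=25,
)

```text
time_s: 18.15
ee_pos: [0.5731, -0.1765, 0.1628]
eef_rot: [3.139, -0.002, -0.001]
force: [1.9, -13.0, -2.0]
grip_width: 0.0359
grip_force: 25.0
```

Request:
step_arm(
  plan=[
    {"dx":0,"dy":0.015,"dz":0,"rx":0,"ry":0,"rz":0,"claw":1},
    {"dx":0,"dy":0,"dz":0,"rx":0,"ry":0,"rz":0,"claw":1},
    {"dx":0,"dy":0,"dz":0,"rx":0,"ry":0,"rz":0,"claw":1},
  ],
)

```text
time_s: 18.45
ee_pos: [0.5731, -0.1765, 0.1628]
eef_rot: [3.141, -0.001, -0.001]
force: [-0.2, -5.7, 6.9]
grip_width: 0.0356
grip_force: 25.0
```

Request:
step_arm(
  plan=[
    {"dx":0,"dy":0.01,"dz":0,"rx":0,"ry":0,"rz":-0.015,"claw":1},
    {"dx":0,"dy":0,"dz":0,"rx":0,"ry":0,"rz":-0.03,"claw":1},
    {"dx":0,"dy":0,"dz":0,"rx":0,"ry":0,"rz":-0.045,"claw":1},
    {"dx":0,"dy":0,"dz":0,"rx":0,"ry":0,"rz":-0.05,"claw":1},
    {"dx":0,"dy":0,"dz":0,"rx":0,"ry":0,"rz":-0.05,"claw":1},
    {"dx":0,"dy":0,"dz":0,"rx":0,"ry":0,"rz":-0.05,"claw":1},
    {"dx":0,"dy":0,"dz":0,"rx":0,"ry":0,"rz":-0.05,"claw":1},
    {"dx":0,"dy":0,"dz":0,"rx":0,"ry":0,"rz":-0.04,"claw":1},
    {"dx":0,"dy":0,"dz":0,"rx":0,"ry":0,"rz":-0.03,"claw":1},
    {"dx":0,"dy":0,"dz":0,"rx":0,"ry":0,"rz":-0.02,"claw":1},
  ],
)

```text
time_s: 19.45
ee_pos: [0.5732, -0.1767, 0.1627]
eef_rot: [3.142, -0.001, 0.599]
force: [-1.5, 1.2, 7.0]
grip_width: 0.0353
grip_force: 25.0
```

Run:
```python
from loc import *
o=telemetry.get_obs();print(np.round(o['qpos'],2),o['eef_rot'],o['force'])
a=viewer.camera('top');W=pts(a);angle(a,W)
```

```text
[-0.36  0.46  1.44  0.    1.24  0.61] [ 3.14158646e+00 -1.12682832e-03  5.98606027e-01] [-1.51843845  1.21571436  7.00245584]
n 473 c [ 0.691  -0.1723  0.    ] z 0.113 dist 0.1172 ang 3.1227
n 151 c [ 0.6464 -0.2833  0.    ] z 0.113 dist 0.1308 ang -2.1593
n 233 c [ 0.5737 -0.0898  0.0678] z 0.093 dist 0.0847 ang 1.5691
n 274 c [ 0.5115 -0.2855  0.    ] z 0.105 dist 0.1273 ang -1.0592
```

Request:
step_arm(
  plan=[
    {"dx":0,"dy":0,"dz":0,"rx":0,"ry":0,"rz":-0.015,"claw":1},
    {"dx":0,"dy":0,"dz":0,"rx":0,"ry":0,"rz":-0.03,"claw":1},
    {"dx":0,"dy":0,"dz":0,"rx":0,"ry":0,"rz":-0.045,"claw":1},
    {"dx":0,"dy":0,"dz":0,"rx":0,"ry":0,"rz":-0.06,"claw":1},
    {"dx":0,"dy":0,"dz":0,"rx":0,"ry":0,"rz":-0.06,"claw":1},
    {"dx":0,"dy":0,"dz":0,"rx":0,"ry":0,"rz":-0.06,"claw":1},
    {"dx":0,"dy":0,"dz":0,"rx":0,"ry":0,"rz":-0.06,"claw":1},
    {"dx":0,"dy":0,"dz":0,"rx":0,"ry":0,"rz":-0.06,"claw":1},
    {"dx":0,"dy":0,"dz":0,"rx":0,"ry":0,"rz":-0.06,"claw":1},
    {"dx":0,"dy":0,"dz":0,"rx":0,"ry":0,"rz":-0.06,"claw":1},
  ],
)

```text
time_s: 20.5
ee_pos: [0.5733, -0.1767, 0.1628]
eef_rot: [3.14, -0.001, 1.402]
force: [0.7, 0.2, 6.6]
grip_width: 0.0356
grip_force: 25.0
```

Request:
step_arm(
  plan=[
    {"dx":0,"dy":0,"dz":0,"rx":0,"ry":0,"rz":-0.06,"claw":1},
    {"dx":0,"dy":0,"dz":0,"rx":0,"ry":0,"rz":-0.06,"claw":1},
    {"dx":0,"dy":0,"dz":0,"rx":0,"ry":0,"rz":-0.06,"claw":1},
    {"dx":0,"dy":0,"dz":0,"rx":0,"ry":0,"rz":-0.06,"claw":1},
    {"dx":0,"dy":0,"dz":0,"rx":0,"ry":0,"rz":-0.06,"claw":1},
    {"dx":0,"dy":0,"dz":0,"rx":0,"ry":0,"rz":-0.06,"claw":1},
    {"dx":0,"dy":0,"dz":0,"rx":0,"ry":0,"rz":-0.05,"claw":1},
    {"dx":0,"dy":0,"dz":0,"rx":0,"ry":0,"rz":-0.035,"claw":1},
    {"dx":0,"dy":0,"dz":0,"rx":0,"ry":0,"rz":-0.02,"claw":1},
    {"dx":0,"dy":0,"dz":0,"rx":0,"ry":0,"rz":-0.01,"claw":1},
  ],
)

```text
time_s: 21.5
ee_pos: [0.5735, -0.1767, 0.1628]
eef_rot: [3.14, 0.0, 2.145]
force: [2.4, 0.2, 5.8]
grip_width: 0.0354
grip_force: 25.0
```

Request:
step_arm(
  plan=[
    {"dx":0,"dy":0,"dz":0,"rx":0,"ry":0,"rz":0,"claw":1},
    {"dx":0,"dy":0,"dz":0,"rx":0,"ry":0,"rz":0,"claw":1},
  ],
)

```text
time_s: 21.7
ee_pos: [0.5735, -0.1767, 0.1628]
eef_rot: [3.14, 0.0, 2.144]
force: [3.1, 0.2, 6.3]
grip_width: 0.0356
grip_force: 25.0
```

Run:
```python
from loc import *
o=telemetry.get_obs();print(np.round(o['qpos'],2),o['ee_pos'],o['eef_rot'],o['force'])
a=viewer.camera('top');W=pts(a);angle(a,W)
b=viewer.camera('side');W2=pts(b);angle(b,W2)
for X,n in((W,'top'),(W2,'side')):
    r=np.hypot(X[...,0]-.5738,X[...,1]+.175);q=X[(r>.15)&(r<.166)&(X[...,2]>.034)&(X[...,2]<.043)];print(n,'rim',len(q),circ(q))
cv2.imwrite('pics/end.png',cv2.resize(np.hstack([a['img'][150:330,230:470],b['img'][170:350,190:430]]),(800,300),interpolation=cv2.INTER_CUBIC)[...,::-1])
```

```text
[-0.36  0.46  1.44  0.    1.24 -0.93] [ 0.57347294 -0.17667937  0.16275181] [3.13978910e+00 4.43533841e-04 2.14394168e+00] [3.1232133 0.1916931 6.2899771]
n 525 c [ 0.672  -0.2405  0.    ] z 0.105 dist 0.1183 ang -2.5496
n 416 c [ 0.6718 -0.1137  0.    ] z 0.113 dist 0.1153 ang 2.5867
n 504 c [ 0.5713 -0.0618  0.    ] z 0.113 dist 0.1128 ang 1.549
n 232 c [ 0.568  -0.3033  0.    ] z 0.113 dist 0.129 ang -1.5257
n 167 c [ 0.6683 -0.2341  0.    ] z 0.104 dist 0.1117 ang -2.5788
n 223 c [ 0.5671 -0.2892  0.    ] z 0.111 dist 0.1149 ang -1.5123
n 247 c [ 0.6682 -0.1088  0.    ] z 0.111 dist 0.115 ang 2.534
n 294 c [ 0.4859 -0.1726  0.0683] z 0.091 dist 0.0879 ang 0.0213
n 271 c [ 0.5675 -0.0571  0.    ] z 0.112 dist 0.1175 ang 1.5176
top rim 560 (np.float64(0.5748284725593836), np.float64(-0.176136160107691), np.float64(0.1571907046671494))
side rim 361 (np.float64(0.5718340945798718), np.float64(-0.17312586587676299), np.float64(0.15768082366258948))
```

View pics/end.png

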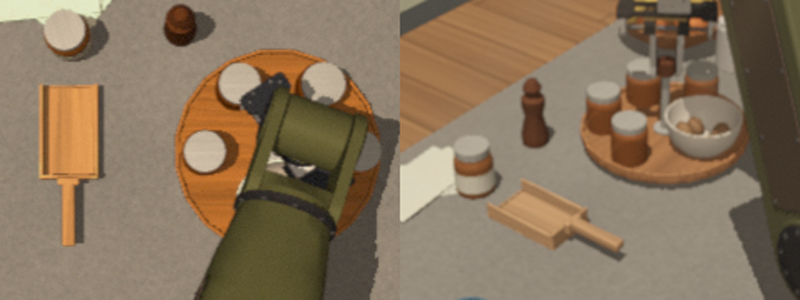

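The bowl with its five nuts faces the front (right half, 703,128). Estimates of the remaining angle lie between 0 and 0.02 rad, so I make one tiny trim, hold, and hand in.

Request:
step_arm(
  plan=[
    {"dx":0,"dy":0,"dz":0,"rx":0,"ry":0,"rz":-0.005,"claw":1},
    {"dx":0,"dy":0,"dz":0,"rx":0,"ry":0,"rz":0,"claw":1},
    {"dx":0,"dy":0,"dz":0,"rx":0,"ry":0,"rz":0,"claw":1},
    {"dx":0,"dy":0,"dz":0,"rx":0,"ry":0,"rz":0,"claw":1},
    {"dx":0,"dy":0,"dz":0,"rx":0,"ry":0,"rz":0,"claw":1},
  ],
)

```text
time_s: 22.3
ee_pos: [0.5735, -0.1766, 0.1628]
eef_rot: [3.14, 0.0, 2.152]
force: [2.7, 0.7, 6.1]
grip_width: 0.0354
grip_force: 25.0
```

```bash
python3 -c "
from station import hand_in,telemetry
o=telemetry.get_obs();print(o['eef_rot'],o['grip_width'],o['grip_force'],o['force'])
print(hand_in())"
```

```text
[3.13976960e+00 4.25244672e-04 2.15178173e+00] 0.035448751558996024 25.00094711780548 [2.72413307 0.71758742 6.0570181 ]
the job is handed in; nothing more can be done
None
```

The job is handed in at 22.3 s: all five walnuts are in the bowl, the empty tray is flat on the counter, and the bowl faces the front to within about 0.02 rad, with the knob still gripped at 25 N.

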